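Load the vial tin and lift the outer of its two lids

TASK

Load the tin in sequence: going clockwise (seen from above) from the pocket that is already filled, stand the short vial in the next pocket and let it go, and only then stand the tall vial in the last one. Then pick up the nested pair of lids together by the inner lid's wooden knob, set the pair down on the tin so that the inner lid sits fully down and level inside the tin's rim, and let go of it. Last, take the outer lid alone by its metal collar and raise it until all of it is clear above the inner lid's knob, leaving the inner lid undisturbed on the tin, and finish while holding the outer lid there, level and still; leave the loaded vial and everything else on the bench alone.

Things in the scene. Friction and masses are not known exactly. Their poses are not given: they have to be found in the camera images.
- tin_seat (a point): Centre of the tin's tray floor, 8 mm above the bench. The tin is a low round aluminium base fixed to the bench, 137 mm across and 22 mm high, with three black cups (pockets) on its floor and an upright rim all round. The inner lid rests on this floor inside the rim: the rim is 122 mm across inside at the floor, flaring from 5 mm above the floor to about 131 mm at its top (14 mm above the floor). z up; the filled pocket 1 lies along +x of this frame, 32 mm from the centre.
- pocket1 (a point): Centre of the inner floor of the pocket that is already filled (it holds the loaded vial). All pockets are round cups, 28 mm inside, 33 mm outside, inner floor 11 mm above the bench, cup top 24 mm above the bench, centres 32 mm from the tin's centre, 120 degrees apart.
- pocket2 (a point): Centre of the inner floor of the next pocket clockwise from the filled one, seen from above: for the short vial.
- pocket3 (a point): Centre of the inner floor of the last pocket (next clockwise after pocket 2): for the tall vial.
- short_vial_mid (a point): Centre, half-way up, of the short vial: white plastic with an aluminium cap, 22 mm across, 40 mm tall, standing on the bench. z along its axis, up. About 30 g.
- tall_vial_mid (a point): Centre, half-way up, of the tall vial: like the short one, 22 mm across but 52 mm tall, standing on the bench.
- loaded_vial_mid (a point): Centre, half-way up, of the vial already standing in pocket 1: same as the tall vial, 52 mm tall (its top is 63 mm above the bench).
- inner_foot (a point): Centre of the lower edge of the inner lid, level with what it stands on. The inner lid is a steel cap open below, 114 mm across, 60 mm high, wall 3 mm, about 260 g, with a plain round wooden knob (22 mm across) rising from the middle of its top to 114 mm above the lower edge. At the start it stands on the bench, with the outer lid nested over it. z up.
- inner_knob (a point): Centre of the free part of the inner lid's knob, on its axis, 104 mm above the inner lid's lower edge; while the lids are nested the knob stands out 24 mm above the outer lid's collar (from 90 to 114 mm above the inner lid's lower edge). Lifting by the knob carries both lids.
- outer_skirt (a point): Centre of the lower edge of the outer lid. The outer lid is an aluminium cap, 128 mm across, skirt and top 34 mm high, wall 3 mm, about 200 g; round the hole in its middle an upright round collar stands from its top to 60 mm above the lower edge. Nested, its top plate rests on the inner lid's top and its lower edge is 30 mm above the inner lid's lower edge; it has about 4 mm of play sideways. Nothing locks the two: lifted by its collar, only the outer lid comes up. z up.
- outer_collar (a point): Centre of the outer lid's collar, 48 mm above the outer lid's lower edge: a round tube 42 mm across outside, 33 mm inside, reaching from 34 to 60 mm above the lower edge; the inner lid's knob passes up through it.
Not all that is in view belongs to the job. Leave any blue or purple look-alike of the part that bears short_vial_mid alone.

How it is judged:
By the outcome, as a careful person would: the job done as asked, in the order asked, and still so for the second after the job is handed in, while the arm keeps its last pose, push and grip.
It also fails if it takes over 72 s, if anything falls off the work surface, if the arm or the gripper's body presses on something with over 40 N, if the wrist force passes 120 N, or if a joint passes its speed limit or range.

ROBOT

A 6-joint arm with a two-finger parallel gripper is mounted at the origin on the work surface. World frame = base frame: x ahead of the robot, y to its left, z up, the work surface at z = 0. Lengths are in m, angles in rad, forces in N, time in s.
With the tool pointing down it reaches from about 0.35 to 0.975 m from the base axis. Payload 4.9 kg.
Tool frame: the origin (TCP) lies at the very end of the fingers, on their centre line; the grasp point (between the pads) lies 19 mm behind it; z points along the fingers, y is the line along which they close (so a half turn about z gives the same grasp; the last joint's range is limited). The gripper opens to 85 mm and grips with 20 to 120 N. Pads are 22 mm wide; open, the fingers measure 114 mm over their backs; the gripper's body (76 mm by 85 mm) begins 54 mm behind the grasp point. The pads swing forward as they close: fully open they stand 13 mm farther back than shut.
Start: joints at [0.995, 0.053, 1.613, -0, 1.476, -0.119], TCP at [0.276, 0.561, 0.231] pointing down, gripper open.
Joint ranges: [-3.01, 3.01], [-1.01, 2.22], [0.06, 2.58], [-1.02, 4.17], [0.09, 2.62], [-3.14, 3.14]. Speed limits (rad/s): [2.57, 2.57, 3.14, 3.14, 3.14, 3.14].

INTERFACE

Orientations are given as a rotation vector (axis times angle).
In Python, from station import ctrl gives the robot as it stands.
- The arm moves only by the tool jog_arm, never from a script. Its argument "plan" is a list of rows, each a list of 7 numbers: the shift along the tool's x, y, z in units of 0.02 m (1.0 is 0.02 m), then the turn, a rotation vector about the tool's x, y, z in units of 45 degrees (1.0 is 45 degrees), then the opening, from -1 (shut) to 1 (fully open). A call has 1 to 8 rows; each row shifts and turns the commanded pose from where the row before left it, along the tool's axes as they then stand; what a row does not reach is not made up. A row lasts 1/10 s, in which the tool goes at most 50 mm and 8.59 degrees, less where a joint would pass 70% of its speed; a pose out of reach is approached as far as the arm can. A call with a number of a shift or a turn outside -1 to 1 is refused whole. A call with a gripper value outside its range is refused whole. The fingers move at their own pace and stop on an object; "grip_force" is the grip in N (left out, the last holds). Time passes only in rows, so rows that do not move let the fingers close. It gives the time, the measured TCP pose, the force, the opening and the grip force at its end, in the units of the state.
- ctrl.get_obs(): the state, without advancing time (a new reading comes with each control period).
- ctrl.get_image(name): name is "side" or "top" or "wrist"; returns (picture, depth): 384x512x3 uint8, red, green, blue; 384x512 float32, m along the optical axis (not along the pixel's ray), 0 where there is no reading.
- ctrl.camera_info(name): a dict with "camera_matrix" (3x3 intrinsics, pixels), "rvec" (rotation vector, rad) and "tvec" (3), from world to camera coordinates, as OpenCV has them; the wrist camera has in their place "T_tool_cam" (4x4, takes a point from camera to tool coordinates, whose origin is the TCP and whose axes are the flange's). Camera axes: x right, y down, z forward; pixel columns grow to the right and rows downward; lengths in m; the calibration is good to about 2 mm. A picture is of the moment at which its call begins: read the wrist's pose just before it. camera_info takes no time and is no camera call.
- ctrl.finish_job(): hands the job in; it is judged then, once.
The state is a dict: "t": time; "q": joint angles; "dq": joint speeds; "effort": joint torques, N m; "tool_pos": TCP position; "tool_rot": TCP orientation; "contact_force": force on the tool from outside, world axes, zero at the start; "wrist_torque": the same for the moment, N m; "opening": finger opening in m; "grip_force": force on a finger pad.
Only numpy, scipy, OpenCV 4.12 (cv2) and the standard library are available. Lean on these libraries where they do the work, as an engineer would, in place of code of your own. Each camera call takes 0.05 s, during which the arm holds its last target. There are 200 camera calls.

## Working session

There is one attempt and no reset: what is moved stays moved. The work goes in short steps, Python scripts to look and compute and a tool call to move; the robot and the scene stay as the last step left them, time stands still between calls to the robot, and variables do not carry over. Pictures are saved under pics/ and viewed, at most 10 in all, crops included, and the job is handed in when it is done.

Besides the shell and the picture viewer there is one more tool, called after "Emit:" in YAML: its name, and indented under it one key for each argument. jog_arm: Moves the arm, as the interface text tells. Shifts and turns lie within -1 to 1; 1 stands for 0.02 m of shift or 45 degrees of turn. Its arguments: {"type":"object","properties":{"plan":{"type":"array"},"grip_force":{"type":"number"}},"required":["plan"]}

```bash
mkdir -p pics; cat > h.py <<'E'
import sys; sys.path.insert(0,'.')
import numpy as np, cv2
from scipy.spatial.transform import Rotation as R
from station import ctrl
def cam(name,obs=None):
    i=ctrl.camera_info(name); K=np.array(i["camera_matrix"])
    if name=="wrist":
        T=np.array(i["T_tool_cam"]); Rt=R.from_rotvec(obs["tool_rot"]).as_matrix()
        return K, Rt@T[:3,:3], Rt@T[:3,3]+np.array(obs["tool_pos"])
    Rw=cv2.Rodrigues(np.array(i["rvec"],float))[0]
    return K, Rw.T, -Rw.T@np.array(i["tvec"],float).ravel()
def grab(name):
    o=ctrl.get_obs(); im,d=ctrl.get_image(name); return im,d,cam(name,o)
def ray(c,uv,z):
    K,Rc,p=c; d=Rc@np.linalg.inv(K)@np.array([uv[0],uv[1],1.]); return p+d*(z-p[2])/d[2]
def cloud(c,d):
    K,Rc,p=c; v,u=np.mgrid[:d.shape[0],:d.shape[1]]
    P=np.stack([u,v,np.ones_like(u)],-1)@np.linalg.inv(K).T*d[...,None]
    return P@Rc.T+p
def save(n,im): cv2.imwrite('pics/'+n,im[...,::-1])
E
python3 - <<'E'
from h import *
a=grab("top");b=grab("side")
save('a.png',np.hstack([cv2.resize(a[0],(400,300)),cv2.resize(b[0],(400,300))]))
save('top.png',a[0]);save('side.png',b[0])
for n,x in (("top",a),("side",b)): np.savez(n,im=x[0],d=x[1]); print(n,x[2])
o=ctrl.get_obs();print(o)
print(ctrl.camera_info("wrist"))
E
```

```text
top (array([[365.49759147,   0.        , 253.74065219],
       [  0.        , 365.49759147, 193.63826775],
       [  0.        ,   0.        ,   1.        ]]), array([[-0.01898226, -0.99915763,  0.03638269],
       [-0.99958073,  0.01976091,  0.02116298],
       [-0.02186411, -0.03596571, -0.99911382]]), array([ 0.49798406, -0.03549284,  0.86825294]))
side (array([[420.54886379,   0.        , 256.45423577],
       [  0.        , 420.54886379, 192.28748561],
       [  0.        ,   0.        ,   1.        ]]), array([[-0.77798322, -0.45011752,  0.43833358],
       [-0.6279764 ,  0.57895692, -0.52005243],
       [-0.01969155, -0.67985521, -0.73308194]]), array([0.23669927, 0.36164697, 0.63661051]))
{'t': 0.1, 'q': array([ 9.94982720e-01,  5.32974518e-02,  1.61414953e+00, -3.18758171e-05,
        1.47602681e+00, -1.19022072e-01]), 'dq': array([-2.19449932e-03, -1.22288914e-03, -3.04781383e-03,  1.09413808e-03,
       -2.14513011e-03,  8.99894200e-05]), 'effort': array([ 7.04856120e-04, -3.94903636e+01, -3.71363854e+01, -1.05410529e-04,
        3.85225634e-03,  5.29403039e-06]), 'tool_pos': array([0.27537735, 0.56042979, 0.23018615]), 'tool_rot': array([-7.11161267e-01, -3.05941332e+00,  2.79477310e-03]), 'contact_force': array([-0.14924584, -0.41875123,  0.29609652]), 'wrist_torque': array([-0.02416435, -0.00235909,  0.10528603]), 'grip_force': 0.0, 'opening': 0.0852740193854858}
{'camera_matrix': array([[270.04228458,   0.        , 253.96564353],
       [  0.        , 270.04228458, 191.512842  ],
       [  0.        ,   0.        ,   1.        ]]), 'T_tool_cam': array([[ 1.94422785e-04, -9.57783815e-01, -2.87489349e-01,
         7.19059696e-02],
       [ 9.99999753e-01, -7.95409011e-06,  7.02777464e-04,
        -1.31512695e-04],
       [-6.75395597e-04, -2.87489415e-01,  9.57783577e-01,
        -1.41408681e-01],
       [ 0.00000000e+00,  0.00000000e+00,  0.00000000e+00,
         1.00000000e+00]])}
```

View pics/top.png

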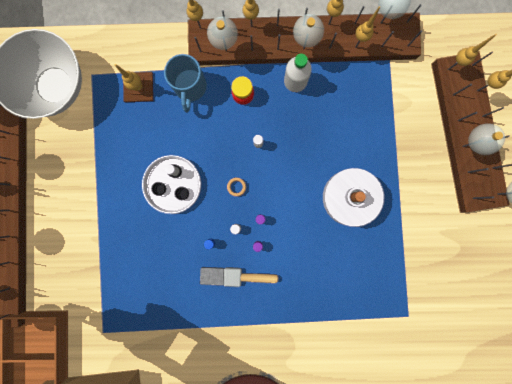

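View pics/side.png

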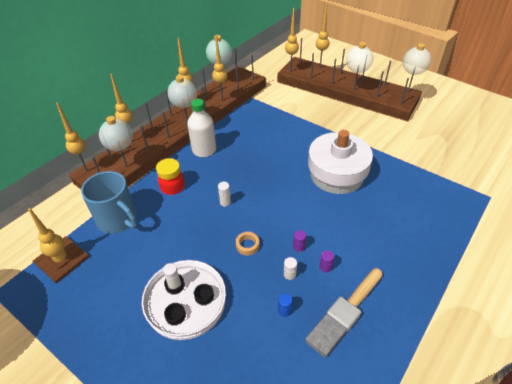

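The top view shows the tin at (172,184) with its filled pocket at (176,171), the next one clockwise at (182,193) and the last at (159,188). The lids are at (354,197), and white vials stand at (258,141) and (236,230). In the side view the first vial looks tall and the second, beside the blue and purple look-alikes, looks short.

```bash
python3 - <<'E'
from h import *
for n in("top","side"):
    z=np.load(n+'.npz'); im,d=z['im'],z['d']; c=cam(n); P=cloud(c,d); 
    hsv=cv2.cvtColor(im,cv2.COLOR_RGB2HSV)
    w=((hsv[...,1]<70)&(hsv[...,2]>110)).astype(np.uint8)
    k,l,s,ce=cv2.connectedComponentsWithStats(w)
    for i in range(1,k):
        if 20<s[i,4]<6000:
            p=P[l==i]; p=p[np.isfinite(p).all(1)]
            ce_=ce[i]
            if 0.3<p[:,0].mean()<.75 and abs(p[:,1].mean())<.4: 
                zt=np.percentile(p[:,2],97)
                t=p[p[:,2]>zt-.006]
                print(n,ce_.round(1),s[i,2:],'zmax',zt.round(4),'topmean',t.mean(0).round(4),'ctr',((p.max(0)+p.min(0))/2).round(4))
    bl=((hsv[...,2]<60)).astype(np.uint8)
    k,l,s,ce=cv2.connectedComponentsWithStats(bl)
    for i in range(1,k):
        if 30<s[i,4]<1500:
            q=ray(c,ce[i],.015)
            if .3<q[0]<.75 and abs(q[1])<.35: print(n,'dark',ce[i].round(1),s[i],q.round(4))
    # knob: reddish-brown near lids
    p=P.reshape(-1,3); h=hsv.reshape(-1,3)
    m=(abs(p[:,1]+.26)<.12)&(abs(p[:,0]-.5)<.12)
    for a,b in((.095,.13),(.08,.095),(.05,.075)):
        t=p[m&(p[:,2]>a)&(p[:,2]<b)]
        if len(t): print(n,'lid',a,len(t),t.mean(0).round(4),((t.max(0)+t.min(0))/2).round(4),t.min(0).round(3),t.max(0).round(3))
E
```

```text
top [ 96.3 197.3] [  7 144 148] zmax 0.0039 topmean [0.5295 0.3576 0.0071] ctr [0.529  0.1665 0.4326]
top [257.5 140.1] [10 12 94] zmax 0.055 topmean [ 0.6497 -0.0286  0.0526] ctr [ 0.6543 -0.0291  0.0275]
top [170.9 183.9] [  59   59 2334] zmax 0.0621 topmean [0.5768 0.1457 0.1514] ctr [0.5552 0.105  0.4332]
top [353.  197.1] [  61   59 2686] zmax 0.09 topmean [ 0.515  -0.223   0.1396] ctr [ 0.5169 -0.179   0.4328]
top [234.9 228.6] [11 10 83] zmax 0.0427 topmean [0.4504 0.0262 0.0519] ctr [0.4675 0.0025 0.4335]
top [220.7 276.5] [ 41  19 694] zmax 0.0223 topmean [0.3387 0.0604 0.0204] ctr [0.4054 0.0378 0.4344]
top [100.5 293. ] [ 2 45 45] zmax 0.004 topmean [0.3011 0.3512 0.0007] ctr [0.3009 0.3508 0.0009]
top dark [177.3 171.8] [170 165  12  12  37] [0.5841 0.1615 0.015 ]
top dark [158.6 188.4] [152 183  14  12 137] [0.5457 0.2061 0.015 ]
top dark [181.6 193.2] [175 188  14  12 125] [0.5335 0.1519 0.015 ]
top lid 0.095 107 [ 0.516  -0.2352  0.1123] [ 0.5164 -0.2362  0.1066] [ 0.506 -0.246  0.096] [ 0.527 -0.227  0.117]
top lid 0.08 162 [ 0.5156 -0.2352  0.089 ] [ 0.516  -0.2367  
[... 726 characters left out ...]
 70] zmax 0.0026 topmean [0.642  0.3659 0.0093] ctr [0.4752 0.3652 0.3172]
side dark [ 76.9 265.2] [ 64 255  25  22  33] [0.7476 0.2498 0.015 ]
side dark [175.6 286.7] [165 275  19  19 107] [0.5799 0.1717 0.015 ]
side dark [203.7 294. ] [195 285  19  19 296] [0.5334 0.1524 0.015 ]
side dark [174.6 313.7] [165 304  20  21 331] [0.5456 0.2067 0.015 ]
side lid 0.095 137 [ 0.5132 -0.2323  0.1079] [ 0.5143 -0.2365  0.1047] [ 0.504 -0.248  0.095] [ 0.525 -0.225  0.114]
side lid 0.08 202 [ 0.5115 -0.2293  0.0871] [ 0.5143 -0.235   0.0874] [ 0.494 -0.256  0.08 ] [ 0.535 -0.214  0.095]
side lid 0.05 1989 [ 0.508  -0.2231  0.0625] [ 0.5151 -0.2361  0.0625] [ 0.451 -0.301  0.05 ] [ 0.579 -0.171  0.075]
```

Emit:
jog_arm:
  plan:
    - [0, 0, 1, 0, 0, -0.146, 0.06]
    - [0, 0, 1, 0, 0, -0.146, 0.06]
    - [0, 0, 1, 0, 0, -0.146, 0.06]
    - [0, 0, 1, 0, 0, -0.146, 0.06]
    - [-0.32, -1, 0, 0, 0, 0, 0.06]
    - [-0.32, -1, 0, 0, 0, 0, 0.06]
    - [-0.32, -1, 0, 0, 0, 0, 0.06]
    - [-0.32, -1, 0, 0, 0, 0, 0.06]
  grip_force: 30

```text
t: 0.9
tool_pos: [0.3013, 0.4799, 0.1506]
tool_rot: [0.003, -3.141, 0.002]
contact_force: [-0.3, -0.1, 0.1]
opening: 0.0451
grip_force: 0.0
```

Emit:
jog_arm:
  plan:
    - [-0.32, -1, 0, 0, 0, 0, 0.06]
    - [-0.32, -1, 0, 0, 0, 0, 0.06]
    - [-0.32, -1, 0, 0, 0, 0, 0.06]
    - [-0.32, -1, 0, 0, 0, 0, 0.06]
    - [-0.32, -1, 0, 0, 0, 0, 0.06]
    - [-0.32, -1, 0, 0, 0, 0, 0.06]
    - [-0.32, -1, 0, 0, 0, 0, 0.06]
    - [-0.32, -1, 0, 0, 0, 0, 0.06]

```text
t: 1.7
tool_pos: [0.3527, 0.32, 0.1508]
tool_rot: [0.003, -3.141, 0.001]
contact_force: [0.5, 1.1, -0.0]
opening: 0.0453
grip_force: 0.0
```

Emit:
jog_arm:
  plan:
    - [-0.32, -1, 0, 0, 0, 0, 0.06]
    - [-0.32, -1, 0, 0, 0, 0, 0.06]
    - [-0.32, -1, 0, 0, 0, 0, 0.06]
    - [-0.32, -1, 0, 0, 0, 0, 0.06]
    - [-0.32, -1, 0, 0, 0, 0, 0.06]
    - [-0.32, -1, 0, 0, 0, 0, 0.06]
    - [-0.32, -1, 0, 0, 0, 0, 0.06]
    - [-0.32, -1, 0, 0, 0, 0, 0.06]

```text
t: 2.5
tool_pos: [0.4042, 0.1602, 0.1509]
tool_rot: [0.003, -3.141, 0.0]
contact_force: [-0.1, 0.2, 0.4]
opening: 0.0449
grip_force: 0.0
```

Emit:
jog_arm:
  plan:
    - [-0.32, -1, 0, 0, 0, 0, 0.06]
    - [-0.32, -1, 0, 0, 0, 0, 0.06]
    - [-0.32, -1, 0, 0, 0, 0, 0.06]
    - [-0.32, -1, 0, 0, 0, 0, 0.06]
    - [-0.32, -1, 0, 0, 0, 0, 0.06]
    - [-0.32, -1, 0, 0, 0, 0, 0.06]
    - [-0.2, -0.6, 0, 0, 0, 0, 0.06]
    - [0, 0, 0, 0, 0, 0, 0.06]

```text
t: 3.3
tool_pos: [0.4471, 0.0283, 0.1511]
tool_rot: [-0.0, -3.141, -0.0]
contact_force: [0.9, 0.9, 0.5]
opening: 0.0449
grip_force: 0.0
```

```bash
cat >> h.py <<'E'
def whites(n,zt,lim,hmax=70):
    """white-topped blobs at height zt near xy lim; prints centroid of the top disk from depth and ray"""
    im,d,c=grab(n); P=cloud(c,d)
    m=((abs(P[...,2]-zt)<.005)&(d>0)&(np.hypot(P[...,0]-lim[0],P[...,1]-lim[1])<lim[2])).astype(np.uint8)
    k,l,s,ce=cv2.connectedComponentsWithStats(m)
    for i in range(1,k):
        if s[i,4]>20:
            co=cv2.findContours((l==i).astype(np.uint8),0,2)[0][0]; (u,v),r=cv2.minEnclosingCircle(co)
            print(n,'px',ce[i].round(1),'area',s[i,4],'ray',ray(c,(u,v),zt).round(4),'centroid',ray(c,ce[i],zt).round(4),'meanrgb',im[l==i].mean(0).round())
    return im,d,c,P
E
python3 - <<'E'
from h import *
im,d,c,P=whites("wrist",.040,(.448,.0265,.12)); save('w1.png',im)
o=ctrl.get_obs(); print(o['tool_pos'],o['tool_rot'])
E
```

```text
wrist px [198.  146.4] area 421 ray [ 0.4071 -0.0242  0.04  ] centroid [ 0.4071 -0.0242  0.04  ] meanrgb [157.  94. 190.]
wrist px [315.1 154.2] area 411 ray [0.4143 0.0852 0.04  ] centroid [0.4144 0.0851 0.04  ] meanrgb [ 86. 137. 220.]
wrist px [251.4 188.3] area 368 ray [0.4476 0.0252 0.04  ] centroid [0.4476 0.0253 0.04  ] meanrgb [233. 231. 236.]
wrist px [194.4 208.2] area 354 ray [ 0.4682 -0.0313  0.04  ] centroid [ 0.4682 -0.0314  0.04  ] meanrgb [157.  93. 190.]
[0.44691034 0.02906384 0.1510336 ] [ 9.21510210e-04 -3.14085743e+00 -7.69678494e-04]
```

View pics/w1.png

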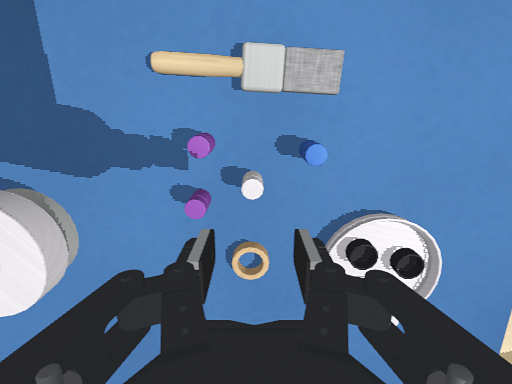

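The wrist view shows the short vial at (252,186) between the purple and blue look-alikes. It is about 3 mm off the TCP, so I'll correct that and descend.

Emit:
jog_arm:
  plan:
    - [-0.03, -0.16, 1, 0, 0, 0, 0.06]
    - [0, 0, 1, 0, 0, 0, 0.06]
    - [0, 0, 1, 0, 0, 0, 0.06]
    - [0, 0, 1, 0, 0, 0, 0.06]
    - [0, 0, 1, 0, 0, 0, 0.06]
    - [0, 0, 1, 0, 0, 0, 0.06]
    - [0, 0, 0.6, 0, 0, 0, 0.06]
    - [0, 0, 0, 0, 0, 0, -1]
  grip_force: 30

```text
t: 4.15
tool_pos: [0.4458, 0.0269, 0.0174]
tool_rot: [0.004, -3.137, -0.001]
contact_force: [-0.2, -0.1, -0.5]
opening: 0.0318
grip_force: 0.0
```

Emit:
jog_arm:
  plan:
    - [0, 0, 0, 0, 0, 0, -1]
    - [0, 0, 0, 0, 0, 0, -1]
    - [0, 0, 0, 0, 0, 0, -1]
    - [0, 0, 0, 0, 0, 0, -1]

```text
t: 4.55
tool_pos: [0.4483, 0.026, 0.0201]
tool_rot: [-0.003, 3.14, -0.0]
contact_force: [0.3, 0.2, 0.2]
opening: 0.0211
grip_force: 29.3
```

Emit:
jog_arm:
  plan:
    - [0, 0, -1, 0, 0, 0, -1]
    - [0, 0, -1, 0, 0, 0, -1]
    - [0, 0, -1, 0, 0, 0, -1]
    - [0, 0, -1, 0, 0, 0, -1]
    - [-0.8, 1, 0, 0, 0, 0, -1]
    - [-0.8, 1, 0, 0, 0, 0, -1]
    - [-0.8, 1, 0, 0, 0, 0, -1]
    - [0, 0, 0, 0, 0, 0, -1]

```text
t: 5.35
tool_pos: [0.4971, 0.0876, 0.1001]
tool_rot: [-0.006, 3.14, 0.001]
contact_force: [-0.7, 0.2, 0.6]
opening: 0.0208
grip_force: 29.5
```

```bash
cat >> h.py <<'E'
def pockets(n):
    im,d,c=grab(n); g=im.max(2); m=(g<45).astype(np.uint8)
    cs=cv2.findContours(m,0,2)[0]
    for k in cs:
        A=cv2.contourArea(k)
        if A>60:
            M=cv2.moments(k); uv=(M['m10']/M['m00'],M['m01']/M['m00']); q=ray(c,uv,.02)
            if np.hypot(q[0]-.555,q[1]-.176)<.07: print(n,np.round(uv,1),A,q.round(4),'z11',ray(c,uv,.011)[:2].round(4))
    return im,d,c
E
python3 - <<'E'
from h import *
im,d,c=pockets("wrist"); save('w2.png',im)
o=ctrl.get_obs(); print(o['tool_pos'],o['tool_rot'],o['grip_force'],o['opening'])
E
```

```text
wrist [387.3 250.7] 445.0 [0.548  0.2097 0.02  ] z11 [0.553  0.2147]
wrist [372.3 235.9] 265.5 [0.5332 0.194  0.02  ] z11 [0.5376 0.1983]
wrist [330.1 239.2] 398.5 [0.5365 0.1562 0.02  ] z11 [0.5411 0.159 ]
wrist [317.  221.6] 177.5 [0.5194 0.1431 0.02  ] z11 [0.5233 0.1454]
[0.49610343 0.08673827 0.0996767 ] [-5.54467781e-03  3.14127692e+00 -2.30086560e-04] 29.4892405718565 0.02082582538282725
```

View pics/w2.png

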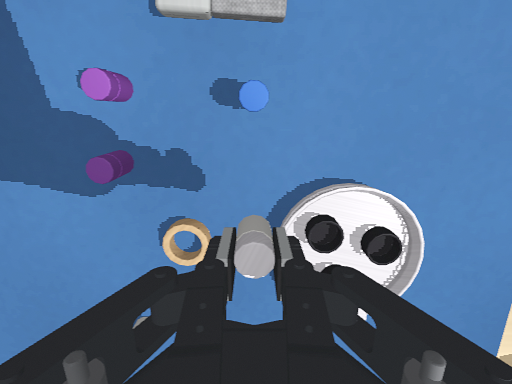

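The vial is held upright at about (256,250). The cup mouths are at about (325,233) for pocket 2 and (381,244) for pocket 3.

```bash
python3 - <<'E'
from h import *
o=ctrl.get_obs(); c=cam("wrist",o); im=cv2.imread('pics/w2.png')
m=(im.max(2)<75).astype(np.uint8); m[:, :305]=0; m[270:]=0;
for k in cv2.findContours(cv2.morphologyEx(m,3,np.ones((5,5))),0,2)[0]:
    if cv2.contourArea(k)>300:
        (e,ax,an)=cv2.fitEllipse(cv2.convexHull(k)); print(e,ax,[ray(c,e,z)[:2].round(4) for z in(.02,.024)])
c2=cam("side");print(ray(c2,(203.7,294),.02),ray(c2,(174.6,313.7),.02))
c2=cam("top");print(ray(c2,(181.6,193.2),.02),ray(c2,(158.6,188.4),.02))
E
```

```text
(380.8568115234375, 245.3847198486328) (35.64457321166992, 41.31224060058594) [array([0.5412, 0.2018]), array([0.5391, 0.1997])]
(323.6315612792969, 233.41036987304688) (35.76432418823242, 39.43030548095703) [array([0.5295, 0.1488]), array([0.5276, 0.1476])]
[0.53091015 0.15410729 0.02      ] [0.54303708 0.20796113 0.02      ]
[0.533225   0.15077057 0.02      ] [0.54552114 0.20463314 0.02      ]
```

Emit:
jog_arm:
  plan:
    - [-1, 0.1, 0, 0, 0, 0, -1]
    - [-1, 0.2, 0, 0, 0, 0, -1]
    - [-1, 0.2, 0, 0, 0, 0, -1]
    - [-1, 0.2, 0, 0, 0, 0, -1]
    - [-0.5, 0, 0, 0, 0, 0, -1]
    - [0, 0, 0, 0, 0, 0, -1]

```text
t: 6.0
tool_pos: [0.586, 0.0995, 0.0994]
tool_rot: [0.002, -3.142, 0.0]
contact_force: [-0.5, 0.4, -0.1]
opening: 0.021
grip_force: 29.5
```

```bash
python3 - <<'E'
from h import *
im,d,c=grab("wrist"); save('w3.png',im); P=cloud(c,d)
m=(im.max(2)<75).astype(np.uint8); m[:, :280]=0; m[230:]=0
for k in cv2.findContours(cv2.morphologyEx(m,3,np.ones((5,5))),0,2)[0]:
    if cv2.contourArea(k)>300:
        (e,ax,an)=cv2.fitEllipse(cv2.convexHull(k)); print(np.round(e,1),ax,[ray(c,e,z)[:2].round(4) for z in(.016,.02,.024)])
# depth: top annuli of cups at z .024
for p in((.530,.150),(.542,.204)):
    r=np.hypot(P[...,0]-p[0],P[...,1]-p[1]); q=P[(r<.022)&(P[...,2]>.0215)&(P[...,2]<.028)&(d>0)]
    A=np.c_[2*q[:,:2],np.ones(len(q))]; s=np.linalg.lstsq(A,(q[:,:2]**2).sum(1),rcond=None)[0]; print('depth ring',len(q),s[:2].round(4),np.sqrt(s[2]+s[:2]@s[:2]).round(4),q[:,2].mean())
# loaded vial top
q=P[(P[...,2]>.058)&(P[...,2]<.067)&(np.hypot(P[...,0]-.586,P[...,1]-.169)<.02)&(d>0)]; print(len(q),q.mean(0),(q.max(0)+q.min(0))/2)
o=ctrl.get_obs(); print(o['tool_pos'],o['tool_rot'],o['grip_force'],o['opening'])
E
```

```text
[332.8 196.5] (37.96965026855469, 41.703983306884766) [array([0.5859, 0.1679]), array([0.5846, 0.1667]), array([0.5833, 0.1654])]
[381.9 149.5] (40.86691665649414, 46.310298919677734) [array([0.5449, 0.2052]), array([0.5443, 0.2033]), array([0.5438, 0.2014])]
[318.1 134.7] (41.073028564453125, 42.3057861328125) [array([0.5328, 0.1513]), array([0.5325, 0.1504]), array([0.5322, 0.1494])]
depth ring 378 [0.533  0.1506] 0.015 0.0227317240705828
depth ring 370 [0.545  0.2044] 0.015 0.022716221075303196
710 [0.58502043 0.16663805 0.06165171] [0.58553747 0.16708142 0.06080265]
[0.58513697 0.09965476 0.09917382] [ 2.02569369e-03 -3.14068158e+00  3.98131298e-04] 29.495434798300266 0.020665640209018156
```

View pics/w3.png

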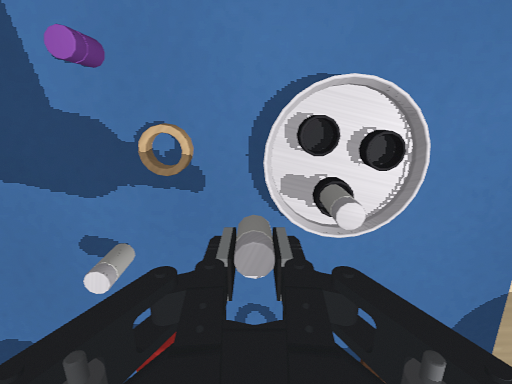

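The wrist view shows pocket 2 at (318,135), pocket 3 at (382,150), and the loaded vial at (340,205). The depth rings put pocket 2 at (0.533, 0.1506) and pocket 3 at (0.545, 0.2044).

Emit:
jog_arm:
  plan:
    - [0.9, 0.9, 0, 0, 0, 0, -1]
    - [0.9, 0.9, 0, 0, 0, 0, -1]
    - [0.82, 0.76, 0, 0, 0, 0, -1]
    - [0, 0, 0.7, 0, 0, 0, -1]
    - [0, 0, 0.8, 0, 0, 0, -1]
    - [0, 0, 0, 0, 0, 0, -1]
    - [0, 0, 0, 0, 0, 0, -1]

```text
t: 6.75
tool_pos: [0.5325, 0.1506, 0.068]
tool_rot: [0.001, -3.139, 0.001]
contact_force: [-0.2, -0.3, -0.0]
opening: 0.0204
grip_force: 29.5
```

```bash
python3 - <<'E'
from h import *
o=ctrl.get_obs(); print(o['tool_pos'],o['tool_rot'],o['contact_force'])
im,d,c=grab("wrist");save('w4.png',im[80:,100:460])
E
```

```text
[0.53251028 0.15058896 0.06803669] [ 1.47139917e-03 -3.13927160e+00  8.13834448e-04] [-0.17307359 -0.26326838 -0.03695116]
```

View pics/w4.png

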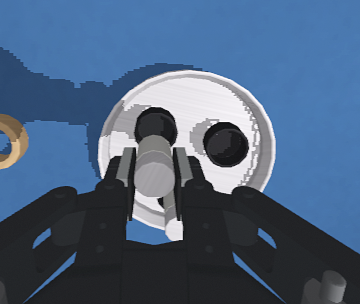

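The vial sits centred above pocket 2 in the crop, so I'll lower it.

Emit:
jog_arm:
  plan:
    - [-0.03, 0, 0.6, 0, 0, 0, -1]
    - [0, 0, 0.6, 0, 0, 0, -1]
    - [0, 0, 0.3, 0, 0, 0, -1]
    - [0, 0, 0.2, 0, 0, 0, -1]
    - [0, 0, 0, 0, 0, 0, -1]
    - [0, 0, 0, 0, 0, 0, -1]

```text
t: 7.4
tool_pos: [0.5338, 0.1515, 0.0354]
tool_rot: [-0.003, 3.141, 0.0]
contact_force: [-1.7, -0.1, -0.5]
opening: 0.0208
grip_force: 29.5
```

Emit:
jog_arm:
  plan:
    - [0, 0, 0.1, 0, 0, 0, -1]
    - [0, 0, 0.06, 0, 0, 0, -1]
    - [0, 0, 0, 0, 0, 0, -1]
    - [0, 0, 0, 0, 0, 0, -1]

```text
t: 7.8
tool_pos: [0.5337, 0.1514, 0.0322]
tool_rot: [-0.003, 3.141, 0.0]
contact_force: [0.1, 0.6, -0.3]
opening: 0.0206
grip_force: 29.5
```

Emit:
jog_arm:
  plan:
    - [0, 0, 0.05, 0, 0, 0, -1]
    - [0, 0, 0.05, 0, 0, 0, -1]
    - [0, 0, 0, 0, 0, 0, -1]
    - [0, 0, 0, 0, 0, 0, -1]

```text
t: 8.2
tool_pos: [0.5338, 0.1514, 0.0302]
tool_rot: [-0.003, 3.141, 0.0]
contact_force: [0.2, -0.2, 1.4]
opening: 0.021
grip_force: 29.6
```

Emit:
jog_arm:
  plan:
    - [0, 0, 0, 0, 0, 0, -0.3]
    - [0, 0, 0, 0, 0, 0, -0.2]
    - [0, 0, 0, 0, 0, 0, -0.2]
    - [0, 0, -0.5, 0, 0, 0, -0.2]
    - [0, 0, -1, 0, 0, 0, -0.2]
    - [0, 0, -1, 0, 0, 0, -0.2]
    - [0, 0, -1, 0, 0, 0, 0]
    - [0, 0, -1, 0, 0, 0, 0.06]

```text
t: 9.0
tool_pos: [0.5338, 0.1514, 0.1218]
tool_rot: [-0.003, 3.141, 0.0]
contact_force: [0.2, 0.8, -0.5]
opening: 0.0453
grip_force: 0.0
```

Emit:
jog_arm:
  plan:
    - [0, 0, -1, 0, 0, 0, 0.06]
    - [0, 0, -0.5, 0, 0, 0, 0.06]
    - [-0.8, -1, 0, 0, 0, 0, 0.06]
    - [-0.8, -1, 0, 0, 0, 0, 0.06]
    - [-0.7, -1, 0, 0, 0, 0, 0.06]
    - [-0.7, -1, 0, 0, 0, 0, 0.06]
    - [-0.7, -1, 0, 0, 0, 0, 0.06]
    - [0, -1, 0, 0, 0, 0, 0.06]

```text
t: 9.8
tool_pos: [0.6089, 0.0305, 0.1501]
tool_rot: [-0.003, 3.141, -0.0]
contact_force: [-0.0, 0.5, 0.2]
opening: 0.0453
grip_force: 0.0
```

```bash
python3 - <<'E'
from h import *
o=ctrl.get_obs(); print(o['tool_pos'],o['tool_rot'])
im,d,c,P=whites("wrist",.052,(.645,-.028,.04)); 
im,d,c=grab("top");P=cloud(c,d);m=(np.hypot(P[...,0]-.533,P[...,1]-.151)<.02)&(P[...,2]>.035)&(P[...,2]<.07); q=P[m];print(len(q),q.mean(0),q.min(0),q.max(0)); t=q[q[:,2]>q[:,2].max()-.006]; print(t.mean(0))
E
```

```text
[0.60890308 0.03050044 0.15011266] [-2.63887645e-03  3.14119055e+00 -9.96018071e-05]
wrist px [191.  228.6] area 307 ray [ 0.647  -0.0299  0.052 ] centroid [ 0.6464 -0.0308  0.052 ] meanrgb [220. 218. 223.]
53 [0.53947352 0.15037742 0.0502447 ] [0.53446757 0.14062825 0.03811156] [0.54611542 0.16111219 0.054421  ]
[0.5395196  0.15143904 0.05133803]
```

Emit:
jog_arm:
  plan:
    - [-0.7, -1, 0, 0, 0, 0, 0.06]
    - [-0.7, -1, 0, 0, 0, 0, 0.06]
    - [-0.5, -1, 0.5, 0, 0, 0, 0.06]
    - [0, 0, 1, 0, 0, 0, 0.06]
    - [0, 0, 1, 0, 0, 0, 0.06]
    - [0, 0, 0.5, 0, 0, 0, 0.06]
    - [0, 0, 0, 0, 0, 0, 0.06]

```text
t: 10.6
tool_pos: [0.6443, -0.0275, 0.0878]
tool_rot: [0.004, -3.137, -0.001]
contact_force: [-1.1, 0.3, -0.8]
opening: 0.0455
grip_force: 0.0
```

```bash
python3 - <<'E'
from h import *
o=ctrl.get_obs(); print(o['tool_pos'],o['tool_rot'])
im,d,c,P=whites("wrist",.052,(.645,-.028,.04)); 
E
```

```text
[ 0.64430585 -0.02749838  0.0877981 ] [ 3.79036093e-03 -3.13736288e+00 -1.40079142e-03]
wrist px [250.4 221.5] area 678 ray [ 0.6474 -0.0306  0.052 ] centroid [ 0.6475 -0.0306  0.052 ] meanrgb [209. 207. 212.]
```

Emit:
jog_arm:
  plan:
    - [-0.08, -0.1, 1, 0, 0, 0, 0.06]
    - [0, 0, 1, 0, 0, 0, 0.06]
    - [0, 0, 0.95, 0, 0, 0, 0.06]
    - [0, 0, 0, 0, 0, 0, -1]
    - [0, 0, 0, 0, 0, 0, -1]
    - [0, 0, 0, 0, 0, 0, -1]
    - [0, 0, 0, 0, 0, 0, -1]
    - [0, 0, 0, 0, 0, 0, -1]

```text
t: 11.45
tool_pos: [0.6483, -0.0305, 0.0323]
tool_rot: [-0.003, 3.14, -0.0]
contact_force: [-0.4, 0.0, -0.8]
opening: 0.0206
grip_force: 29.4
```

Emit:
jog_arm:
  plan:
    - [0, 0, -1, 0, 0, 0, -1]
    - [0, 0, -1, 0, 0, 0, -1]
    - [0, 0, -1, 0, 0, 0, -1]
    - [0, 0, -1, 0, 0, 0, -1]
    - [0, 0, -0.5, 0, 0, 0, -1]
    - [0.6, 1, 0, 0, 0, 0, -1]
    - [0.6, 1, 0, 0, 0, 0, -1]
    - [0.6, 1, 0, 0, 0, 0, -1]

```text
t: 12.25
tool_pos: [0.6102, 0.0307, 0.1204]
tool_rot: [0.003, -3.14, -0.0]
contact_force: [0.2, 1.6, -1.6]
opening: 0.021
grip_force: 29.4
```

Emit:
jog_arm:
  plan:
    - [0.6, 1, 0, 0, 0, 0, -1]
    - [0.6, 1, 0, 0, 0, 0, -1]
    - [0.6, 1, 0, 0, 0, 0, -1]
    - [0.6, 1, 0, 0, 0, 0, -1]
    - [0.6, 1, 0, 0, 0, 0, -1]
    - [0.35, 1, 0, 0, 0, 0, -1]
    - [0, 1, 0, 0, 0, 0, -1]
    - [0, 0.75, 0, 0, 0, 0, -1]

```text
t: 13.05
tool_pos: [0.5428, 0.186, 0.1203]
tool_rot: [0.005, -3.14, 0.0]
contact_force: [0.1, -0.3, -1.2]
opening: 0.0207
grip_force: 29.4
```

Emit:
jog_arm:
  plan:
    - [0, 0.5, 0, 0, 0, 0, -1]
    - [0, 0.5, 0, 0, 0, 0, -1]
    - [0, 0, 0.8, 0, 0, 0, -1]
    - [0, 0, 0.7, 0, 0, 0, -1]
    - [0, 0, 0.4, 0, 0, 0, -1]
    - [0, 0, 0, 0, 0, 0, -1]
    - [0, 0, 0, 0, 0, 0, -1]

```text
t: 13.75
tool_pos: [0.5439, 0.2039, 0.0824]
tool_rot: [0.002, -3.141, 0.0]
contact_force: [0.9, -0.0, 0.1]
opening: 0.0208
grip_force: 29.4
```

```bash
python3 - <<'E'
from h import *
o=ctrl.get_obs(); print(o['tool_pos'],o['tool_rot'],o['contact_force'])
im,d,c=grab("wrist");save('w5.png',im[60:,100:460]); P=cloud(c,d)
for p in((.533,.151),(.545,.2044)):
  q=P[(P[...,2]>.046)&(P[...,2]<.055)&(np.hypot(P[...,0]-p[0],P[...,1]-p[1])<.025)&(d>0)]
  if len(q): print('short top',len(q),q.mean(0),(q.max(0)+q.min(0))/2)
E
```

```text
[0.54393993 0.20386553 0.08244832] [ 1.74287369e-03 -3.14053614e+00  4.93335315e-04] [ 0.92996733 -0.01510672  0.11216452]
short top 760 [0.53433852 0.15087523 0.04958924] [0.53515149 0.15055079 0.0488142 ]
short top 39 [0.53706473 0.2033125  0.05369104] [0.53921822 0.20292921 0.05343941]
```

View pics/w5.png

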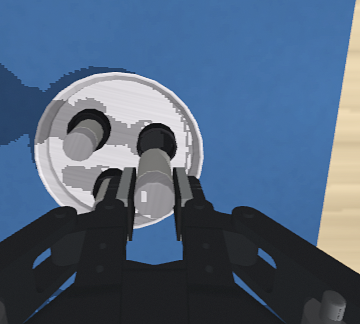

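The short vial stands in pocket 2 at (85,135) in the crop, and the tall one is above pocket 3 at (155,150).

Emit:
jog_arm:
  plan:
    - [-0.06, 0.03, 0.7, 0, 0, 0, -1]
    - [0, 0, 0.6, 0, 0, 0, -1]
    - [0, 0, 0.4, 0, 0, 0, -1]
    - [0, 0, 0.15, 0, 0, 0, -1]
    - [0, 0, 0, 0, 0, 0, -1]
    - [0, 0, 0, 0, 0, 0, -1]

```text
t: 14.4
tool_pos: [0.5455, 0.2051, 0.0463]
tool_rot: [-0.003, 3.141, 0.0]
contact_force: [-0.2, 0.5, 0.1]
opening: 0.0206
grip_force: 29.4
```

Emit:
jog_arm:
  plan:
    - [0, 0, 0.1, 0, 0, 0, -1]
    - [0, 0, 0.06, 0, 0, 0, -1]
    - [0, 0, 0, 0, 0, 0, -1]
    - [0, 0, 0, 0, 0, 0, -1]

```text
t: 14.8
tool_pos: [0.5454, 0.205, 0.043]
tool_rot: [-0.003, 3.141, 0.0]
contact_force: [1.0, 0.5, -0.5]
opening: 0.0208
grip_force: 29.5
```

Emit:
jog_arm:
  plan:
    - [0, 0, 0.05, 0, 0, 0, -1]
    - [0, 0, 0, 0, 0, 0, -1]
    - [0, 0, 0, 0, 0, 0, -1]

```text
t: 15.1
tool_pos: [0.5457, 0.2051, 0.0425]
tool_rot: [-0.003, 3.141, 0.0]
contact_force: [-1.0, -0.4, 4.0]
opening: 0.0209
grip_force: 29.8
```

Emit:
jog_arm:
  plan:
    - [0, 0, 0, 0, 0, 0, -0.3]
    - [0, 0, 0, 0, 0, 0, -0.22]
    - [0, 0, 0, 0, 0, 0, -0.22]
    - [0, 0, -0.5, 0, 0, 0, -0.22]
    - [0, 0, -1, 0, 0, 0, -0.22]
    - [0, 0, -1, 0, 0, 0, -0.2]
    - [0, 0, -1, 0, 0, 0, 0]
    - [0, 0, -1, 0, 0, 0, 0.1]

```text
t: 15.9
tool_pos: [0.5454, 0.205, 0.1335]
tool_rot: [-0.003, 3.141, 0.0]
contact_force: [1.0, 0.6, -0.1]
opening: 0.0469
grip_force: 0.0
```

Emit:
jog_arm:
  plan:
    - [0, 0, -1, 0, 0, 0, 0.1]
    - [0, -0.6, -1, 0, 0, 0, 0.1]
    - [0, -1, -1, 0, 0, 0, 0.1]
    - [0, -1, -0.5, 0, 0, 0, 0.1]
    - [0.1, -1, 0, 0, 0, 0, 0.1]
    - [0.1, -1, 0, 0, 0, 0, 0.1]
    - [0.1, -1, 0, 0, 0, 0, 0.1]
    - [0.1, -1, 0, 0, 0, 0, 0.1]

```text
t: 16.7
tool_pos: [0.5375, 0.0722, 0.2027]
tool_rot: [-0.003, 3.141, -0.0]
contact_force: [-0.3, -0.1, -0.1]
opening: 0.0467
grip_force: 0.0
```

Emit:
jog_arm:
  plan:
    - [0.1, -1, 0, 0, 0, 0, 0.1]
    - [0.1, -1, 0, 0, 0, 0, 0.1]
    - [0.1, -1, 0, 0, 0, 0, 0.1]
    - [0.1, -1, 0, 0, 0, 0, 0.1]
    - [0.1, -1, 0, 0, 0, 0, 0.1]
    - [0.1, -1, 0, 0, 0, 0, 0.1]
    - [0.1, -1, 0, 0, 0, 0, 0.1]
    - [0.1, -1, 0, 0, 0, 0, 0.1]

```text
t: 17.5
tool_pos: [0.5218, -0.0879, 0.2027]
tool_rot: [-0.003, 3.141, -0.0]
contact_force: [-0.0, -0.3, 0.8]
opening: 0.0471
grip_force: 0.0
```

Emit:
jog_arm:
  plan:
    - [0.1, -1, 0, 0, 0, 0, 0.1]
    - [0.1, -1, 0, 0, 0, 0, 0.1]
    - [0.1, -1, 0, 0, 0, 0, 0.1]
    - [0, -1, 0, 0, 0, 0, 0.1]
    - [0, -0.5, 0, 0, 0, 0, 0.1]
    - [0, 0, 0, 0, 0, 0, 0.1]

```text
t: 18.1
tool_pos: [0.516, -0.1779, 0.2024]
tool_rot: [-0.0, 3.141, -0.0]
contact_force: [-0.4, -0.4, 0.5]
opening: 0.0471
grip_force: 0.0
```

```bash
python3 - <<'E'
from h import *
def circ(q):
    s=np.linalg.lstsq(np.c_[2*q[:,:2],np.ones(len(q))],(q[:,:2]**2).sum(1),rcond=None)[0]; return s[:2].round(4),np.sqrt(s[2]+s[:2]@s[:2]).round(4)
o=ctrl.get_obs(); print(o['tool_pos'],o['tool_rot'])
im,d,c=grab("wrist");save('w6.png',im); P=cloud(c,d)
hs=cv2.cvtColor(im,cv2.COLOR_RGB2HSV)
for z in(.114,):
  m=(abs(P[...,2]-z)<.005)&(d>0)&(np.hypot(P[...,0]-.515,P[...,1]+.235)<.04)
  v,u=np.nonzero(m); q=P[m]; print('knob',len(q),q.mean(0),(q.max(0)+q.min(0))/2,'px',u.mean(),v.mean(),ray(c,(u.mean(),v.mean()),.114))
m=(abs(P[...,2]-.09)<.004)&(d>0)&(np.hypot(P[...,0]-.515,P[...,1]+.235)<.03); q=P[m]; print('collar',len(q),circ(q))
im,d,c=grab("top"); save('t2.png',im); P=cloud(c,d)
for n,p,z in(("p1",(.585,.167),.063),("p2",(.533,.151),.051),("p3",(.545,.2045),.063)):
  m=(np.hypot(P[...,0]-p[0],P[...,1]-p[1])<.02)&(abs(P[...,2]-z)<.005)&(d>0); v,u=np.nonzero(m); print(n,m.sum(), ray(c,(u.mean(),v.mean()),z),P[m][:,2].mean())
# rim ring
m=(abs(P[...,2]-.022)<.003)&(d>0)&(abs(np.hypot(P[...,0]-.555,P[...,1]-.174)-.066)<.008); print('rim',m.sum(),circ(P[m]))
E
```

```text
[ 0.51604436 -0.17789302  0.20235926] [-4.04985747e-04  3.14120487e+00 -1.83805406e-04]
knob 441 [ 0.51463484 -0.23872539  0.11260955] [ 0.51511551 -0.23903621  0.11182885] px 186.6031746031746 192.73696145124717 [ 0.51417758 -0.23836703  0.114     ]
collar 500 (array([ 0.5152, -0.2392]), np.float64(0.018))
p1 79 [0.58665961 0.16820483 0.063     ] 0.06329613710948054
p2 74 [0.53606627 0.15158907 0.051     ] 0.051243264766585576
p3 77 [0.54808144 0.20587734 0.063     ] 0.06317407918308951
rim 318 (array([0.5555, 0.1759]), np.float64(0.0656))
```

View pics/w6.png

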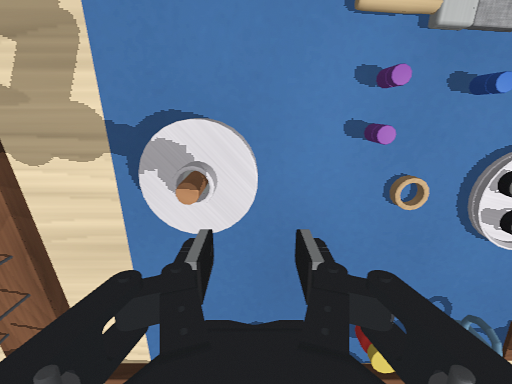

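The wrist view shows the knob top at (188,193), with the nested lids undisturbed. All three vials stand at the right heights in their pockets.

Emit:
jog_arm:
  plan:
    - [0.08, -1, 0, 0, 0, 0, 0.1]
    - [0, -1, 0, 0, 0, 0, 0.1]
    - [0, -1, 1, 0, 0, 0, 0.1]
    - [0, -0.05, 1, 0, 0, 0, 0.1]
    - [0, 0, 1, 0, 0, 0, 0.1]
    - [0, 0, 1, 0, 0, 0, 0.1]
    - [0, 0, 1, 0, 0, 0, 0.1]
    - [0, 0, 0, 0, 0, 0, 0.1]
  grip_force: 60

```text
t: 19.0
tool_pos: [0.5126, -0.2357, 0.0985]
tool_rot: [0.005, -3.136, -0.006]
contact_force: [-0.2, 0.8, -0.9]
opening: 0.047
grip_force: 0.0
```

```bash
python3 - <<'E'
from h import *
o=ctrl.get_obs(); print(o['tool_pos'],o['tool_rot'],o['contact_force'])
im,d,c=grab("wrist");P=cloud(c,d)
m=(abs(P[...,2]-.114)<.004)&(d>0)&(np.hypot(P[...,0]-.515,P[...,1]+.2385)<.017)
v,u=np.nonzero(m); print(m.sum(),u.mean(),v.mean(),ray(c,(u.mean(),v.mean()),.114))
E
```

```text
[ 0.51264783 -0.23574715  0.09849778] [ 0.0047197  -3.13604458 -0.0059768 ] [-0.19885717  0.76974549 -0.91065709]
1165 248.7725321888412 255.20171673819743 [ 0.51331972 -0.23912556  0.114     ]
```

Emit:
jog_arm:
  plan:
    - [0, -0.08, 0.15, 0, 0, 0, 0.1]
    - [0, 0, 0.1, 0, 0, 0, 0.1]
    - [0, 0, 0, 0, 0, 0, 0.1]
    - [0, 0, 0, 0, 0, 0, 0.1]

```text
t: 19.45
tool_pos: [0.5149, -0.2399, 0.0977]
tool_rot: [-0.003, 3.141, -0.001]
contact_force: [-0.8, 0.5, -0.0]
opening: 0.0471
grip_force: 0.0
```

Now settled, so I'll lower 4 mm more and close on the knob.

Emit:
jog_arm:
  plan:
    - [0, 0, 0.2, 0, 0, 0, 0.1]
    - [0, 0, 0, 0, 0, 0, -0.3]
    - [0, 0, 0, 0, 0, 0, -1]
    - [0, 0, 0, 0, 0, 0, -1]
    - [0, 0, 0, 0, 0, 0, -1]
    - [0, 0, 0, 0, 0, 0, -1]
    - [0, 0, 0, 0, 0, 0, -1]
    - [0, 0, 0, 0, 0, 0, -1]

```text
t: 20.25
tool_pos: [0.5145, -0.2393, 0.0928]
tool_rot: [0.003, -3.141, -0.001]
contact_force: [-0.1, 3.9, 1.1]
opening: 0.0198
grip_force: 59.0
```

Emit:
jog_arm:
  plan:
    - [0, 0, -0.2, 0, 0, 0, -1]
    - [0, 0, -0.5, 0, 0, 0, -1]
    - [0, 0, -0.5, 0, 0, 0, -1]
    - [0, 0, 0, 0, 0, 0, -1]
    - [0, 0, 0, 0, 0, 0, -1]

```text
t: 20.75
tool_pos: [0.5149, -0.2401, 0.1177]
tool_rot: [-0.003, 3.14, -0.002]
contact_force: [0.5, 0.2, -4.1]
opening: 0.0199
grip_force: 58.8
```

```bash
python3 - <<'E'
from h import *
o=ctrl.get_obs(); print(o['tool_pos'],o['tool_rot'],o['contact_force'],o['wrist_torque'],o['opening'])
im,d,c=grab("side");save('s2.png',im)
im,d,c=grab("wrist");P=cloud(c,d)
m=(abs(P[...,2]-.138)<.004)&(d>0)&(np.hypot(P[...,0]-.515,P[...,1]+.2385)<.013)
v,u=np.nonzero(m);print(m.sum(),ray(c,(u.mean(),v.mean()),.138),P[m][:,2].mean())
# outer lid top plane level fit, z ~ .064+.024
m=(abs(P[...,2]-.088)<.01)&(d>0)&(np.hypot(P[...,0]-.515,P[...,1]+.2385)<.06)&(np.hypot(P[...,0]-.515,P[...,1]+.2385)>.025)
q=P[m];print(len(q),np.linalg.lstsq(np.c_[q[:,:2]-[.515,-.239],np.ones(len(q))],q[:,2],rcond=None)[0])
E
```

```text
[ 0.51490263 -0.2400586   0.11769149] [-2.79413667e-03  3.14039386e+00 -1.64701382e-03] [ 0.52771254  0.15659112 -4.09891592] [0.03228073 0.03783441 0.01686945] 0.01990317991320525
1314 [ 0.51364003 -0.2403897   0.138     ] 0.13719789774317426
14681 [0.00064075 0.00649034 0.08739185]
```

View pics/s2.png

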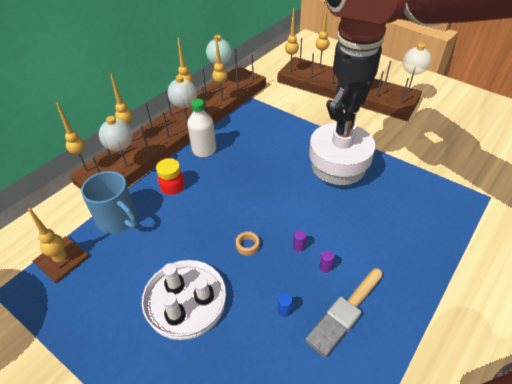

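Both lids hang level and the tin is fully loaded, with vials at (172,278), (203,290) and (175,312). Now I'll carry the lids to the tin.

Emit:
jog_arm:
  plan:
    - [0, 0, -0.8, 0, 0, 0, -1]
    - [0, 0, -1, 0, 0, 0, -1]
    - [0, 0, -1, 0, 0, 0, -1]
    - [0, 0.3, -0.5, 0, 0, 0, -1]
    - [-0.05, 0.6, 0, 0, 0, 0, -1]
    - [-0.1, 0.8, 0, 0, 0, 0, -1]
    - [-0.1, 0.9, 0, 0, 0, 0, -1]
    - [-0.1, 0.9, 0, 0, 0, 0, -1]

```text
t: 21.65
tool_pos: [0.5205, -0.1672, 0.181]
tool_rot: [0.004, -3.139, -0.003]
contact_force: [0.5, -0.0, -4.5]
opening: 0.0194
grip_force: 59.2
```

Emit:
jog_arm:
  plan:
    - [-0.1, 0.9, 0, 0, 0, 0, -1]
    - [-0.1, 0.9, 0, 0, 0, 0, -1]
    - [-0.1, 0.9, 0, 0, 0, 0, -1]
    - [-0.1, 0.9, 0, 0, 0, 0, -1]
    - [-0.1, 0.9, 0, 0, 0, 0, -1]
    - [-0.1, 0.9, 0, 0, 0, 0, -1]
    - [-0.1, 0.9, 0, 0, 0, 0, -1]
    - [-0.1, 0.9, 0, 0, 0, 0, -1]

```text
t: 22.45
tool_pos: [0.5358, -0.0232, 0.181]
tool_rot: [0.005, -3.138, -0.002]
contact_force: [0.6, -0.3, -3.9]
opening: 0.0198
grip_force: 59.2
```

Emit:
jog_arm:
  plan:
    - [-0.1, 0.9, 0, 0, 0, 0, -1]
    - [-0.1, 0.9, 0, 0, 0, 0, -1]
    - [-0.1, 0.9, 0, 0, 0, 0, -1]
    - [-0.1, 0.9, 0, 0, 0, 0, -1]
    - [-0.1, 0.9, 0, 0, 0, 0, -1]
    - [-0.1, 0.9, 0, 0, 0, 0, -1]
    - [-0.1, 0.9, 0, 0, 0, 0, -1]
    - [0, 0.7, 0, 0, 0, 0, -1]

```text
t: 23.25
tool_pos: [0.5494, 0.1165, 0.1811]
tool_rot: [0.005, -3.138, -0.0]
contact_force: [-0.2, 0.6, -3.9]
opening: 0.0199
grip_force: 59.1
```

Emit:
jog_arm:
  plan:
    - [0, 0.5, 0, 0, 0, 0, -1]
    - [0, 0, 0, 0, 0, 0, -1]
    - [0, 0, 0, 0, 0, 0, -1]
    - [0, 0, 0, 0, 0, 0, -1]

```text
t: 23.65
tool_pos: [0.5508, 0.1239, 0.1828]
tool_rot: [0.002, -3.141, 0.001]
contact_force: [0.1, 0.1, -3.8]
opening: 0.0201
grip_force: 59.1
```

```bash
python3 - <<'E'
from h import *
o=ctrl.get_obs(); print(o['tool_pos'],o['tool_rot'],o['contact_force'],o['wrist_torque'],o['opening'])
E
```

```text
[0.55082405 0.12386161 0.18281879] [ 1.87292689e-03 -3.14144795e+00  5.73860178e-04] [ 0.11329735  0.11206364 -3.76818482] [ 0.00917361 -0.00721773  0.01657165] 0.020056898728045672
```

Emit:
jog_arm:
  plan:
    - [-0.1, 0.9, 0, 0, 0, 0, -1]
    - [-0.1, 0.9, 0, 0, 0, 0, -1]
    - [0, 0.7, 0, 0, 0, 0, -1]
    - [0, 0, 0.8, 0, 0, 0, -1]
    - [0, 0, 1, 0, 0, 0, -1]
    - [0, 0, 0.8, 0, 0, 0, -1]
    - [0, 0, 0.5, 0, 0, 0, -1]
    - [0, 0, 0, 0, 0, 0, -1]

```text
t: 24.45
tool_pos: [0.5531, 0.1737, 0.118]
tool_rot: [0.002, -3.137, 0.002]
contact_force: [0.6, -0.2, -4.4]
opening: 0.0198
grip_force: 59.3
```

```bash
python3 - <<'E'
from h import *
def circ(q):
    s=np.linalg.lstsq(np.c_[2*q[:,:2],np.ones(len(q))],(q[:,:2]**2).sum(1),rcond=None)[0]; return s[:2].round(4),np.sqrt(s[2]+s[:2]@s[:2]).round(4)
o=ctrl.get_obs(); print(o['tool_pos'],o['tool_rot'],o['contact_force'],o['wrist_torque'],o['opening'])
im,d,c=grab("wrist");P=cloud(c,d); save('w7.png',im)
m=(abs(P[...,2]-.1385)<.005)&(d>0)&(np.hypot(P[...,0]-.5546,P[...,1]-.1742)<.013)
v,u=np.nonzero(m);print('knob',m.sum(),u.mean(),v.mean(),ray(c,(u.mean(),v.mean()),.1385))
r=np.hypot(P[...,0]-.5546,P[...,1]-.1742)
m=(abs(P[...,2]-.022)<.003)&(d>0)&(abs(r-.066)<.006); print('rim',m.sum()); print(circ(P[m]),P[m].mean(0))
E
```

```text
[0.55311802 0.17367985 0.11803777] [ 2.12324800e-03 -3.13679227e+00  1.60547390e-03] [ 0.57184786 -0.1642531  -4.4191879 ] [-0.05390858  0.01580606  0.02382374] 0.019810066583694847
knob 1370 253.77737226277372 257.61897810218977 [0.55231241 0.17300605 0.1385    ]
rim 382
(array([0.5554, 0.1741]), np.float64(0.067)) [0.4932873  0.17824472 0.02055328]
```

View pics/w7.png

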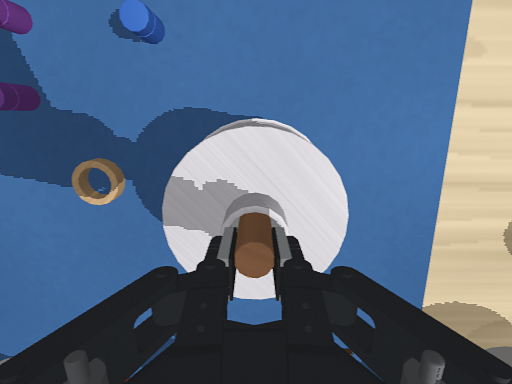

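The lid is over the tin, and only the rim's near edge shows, at (262,122). I'll nudge 1.5 mm in +x and lower in small steps.

Emit:
jog_arm:
  plan:
    - [-0.08, 0.03, 0, 0, 0, 0, -1]
    - [0, 0, 0.2, 0, 0, 0, -1]
    - [0, 0, 0.2, 0, 0, 0, -1]
    - [0, 0, 0.1, 0, 0, 0, -1]
    - [0, 0, 0, 0, 0, 0, -1]
    - [0, 0, 0, 0, 0, 0, -1]

```text
t: 25.1
tool_pos: [0.5563, 0.1751, 0.1108]
tool_rot: [0.003, -3.141, 0.0]
contact_force: [1.2, 1.1, -4.4]
opening: 0.0195
grip_force: 59.3
```

Emit:
jog_arm:
  plan:
    - [0, 0, 0.15, 0, 0, 0, -1]
    - [0, 0, 0.15, 0, 0, 0, -1]
    - [0, 0, 0, 0, 0, 0, -1]
    - [0, 0, 0, 0, 0, 0, -1]

```text
t: 25.5
tool_pos: [0.5562, 0.175, 0.1046]
tool_rot: [0.003, -3.141, 0.0]
contact_force: [0.4, 0.5, -3.7]
opening: 0.0201
grip_force: 59.3
```

Emit:
jog_arm:
  plan:
    - [0, 0, 0.08, 0, 0, 0, -1]
    - [0, 0, 0.06, 0, 0, 0, -1]
    - [0, 0, 0, 0, 0, 0, -1]
    - [0, 0, 0, 0, 0, 0, -1]

```text
t: 25.9
tool_pos: [0.5564, 0.175, 0.102]
tool_rot: [0.003, -3.141, 0.0]
contact_force: [0.6, 0.4, -3.7]
opening: 0.02
grip_force: 59.3
```

Emit:
jog_arm:
  plan:
    - [0, 0, 0.05, 0, 0, 0, -1]
    - [0, 0, 0.05, 0, 0, 0, -1]
    - [0, 0, 0, 0, 0, 0, -1]
    - [0, 0, 0, 0, 0, 0, -1]

```text
t: 26.3
tool_pos: [0.5567, 0.1753, 0.1007]
tool_rot: [-0.003, 3.141, 0.001]
contact_force: [-0.8, 0.5, -1.4]
opening: 0.0198
grip_force: 59.7
```

Emit:
jog_arm:
  plan:
    - [0, 0, 0.03, 0, 0, 0, -1]
    - [0, 0, 0, 0, 0, 0, -1]
    - [0, 0, 0, 0, 0, 0, -0.4]
    - [0, 0, 0, 0, 0, 0, 0]
    - [0, 0, 0, 0, 0, 0, 0.5]
    - [0, 0, 0, 0, 0, 0, 0.5]
    - [0, 0, -0.3, 0, 0, 0, 0.5]
    - [0, 0, 0, 0, 0, 0, 0.5]

```text
t: 27.1
tool_pos: [0.5571, 0.1751, 0.1066]
tool_rot: [-0.003, 3.14, 0.0]
contact_force: [0.5, -0.0, 0.5]
opening: 0.0639
grip_force: 0.0
```

```bash
cat >m.py <<'E'
from h import *
def circ(q):
    s=np.linalg.lstsq(np.c_[2*q[:,:2],np.ones(len(q))],(q[:,:2]**2).sum(1),rcond=None)[0]; return s[:2].round(4),np.sqrt(s[2]+s[:2]@s[:2]).round(4)
o=ctrl.get_obs(); print(o['tool_pos'],o['tool_rot'],o['contact_force'],o['wrist_torque'],o['opening'])
for n in("wrist","side"):
  im,d,c=grab(n);P=cloud(c,d); save(n+'8.png',im); r=np.hypot(P[...,0]-.555,P[...,1]-.1745)
  m=(abs(P[...,2]-.122)<.005)&(d>0)&(r<.015); v,u=np.nonzero(m); print(n,'knob',m.sum(),ray(c,(u.mean(),v.mean()),.122),P[m][:,2].max() if m.any() else 0)
  m=(abs(P[...,2]-.098)<.004)&(d>0)&(r<.026)&(r>.012); print('collar',m.sum(),circ(P[m]))
  m=(abs(P[...,2]-.072)<.006)&(d>0)&(r<.06)&(r>.026); q=P[m]; print('top',len(q),np.linalg.lstsq(np.c_[q[:,:2]-[.555,.1745],np.ones(len(q))],q[:,2],rcond=None)[0])
E
python3 m.py
```

```text
[0.55710033 0.17510661 0.10660491] [-2.90170170e-03  3.13979352e+00  3.92105833e-04] [ 0.48671296 -0.03050818  0.51608737] [0.05385836 0.0197159  0.10356317] 0.06390424897759034
wrist knob 1201 [0.55553461 0.17500214 0.122     ] 0.12248465318002505
collar 1029 (array([0.5565, 0.1751]), np.float64(0.0185))
top 15425 [0.00056681 0.000633   0.0708506 ]
side knob 163 [0.5556569  0.17837877 0.122     ] 0.12386610346898741
collar 210 (array([0.5562, 0.1775]), np.float64(0.0182))
top 2748 [0.00075184 0.0010893  0.07163874]
```

The lid sits level and at the right height. Next I'll lower around the collar and grip it.

Emit:
jog_arm:
  plan:
    - [0.03, 0, 0.7, 0, 0, 0, 0.5]
    - [0, 0, 0.5, 0, 0, 0, 0.5]
    - [0, 0, 0.25, 0, 0, 0, 0.5]
    - [0, 0, 0.1, 0, 0, 0, 0.5]
    - [0, 0, 0, 0, 0, 0, 0.3]
    - [0, 0, 0, 0, 0, 0, 0.1]
    - [0, 0, 0, 0, 0, 0, -0.2]
    - [0, 0, 0, 0, 0, 0, -0.2]
  grip_force: 40

```text
t: 28.0
tool_pos: [0.5564, 0.1752, 0.0753]
tool_rot: [-0.003, 3.14, 0.001]
contact_force: [-0.1, -0.5, 1.8]
opening: 0.0406
grip_force: 40.8
```

Emit:
jog_arm:
  plan:
    - [0, 0, 0, 0, 0, 0, -1]
    - [0, 0, 0, 0, 0, 0, -1]
    - [0, 0, 0, 0, 0, 0, -1]
    - [0, 0, 0, 0, 0, 0, -1]

```text
t: 28.4
tool_pos: [0.5564, 0.1752, 0.0753]
tool_rot: [-0.003, 3.14, 0.001]
contact_force: [0.8, 0.2, 4.6]
opening: 0.041
grip_force: 41.0
```

Emit:
jog_arm:
  plan:
    - [0, 0, -0.1, 0, 0, 0, -1]
    - [0, 0, -0.2, 0, 0, 0, -1]
    - [0, 0, -0.3, 0, 0, 0, -1]
    - [0, 0, 0, 0, 0, 0, -1]
    - [0, 0, 0, 0, 0, 0, -1]

```text
t: 28.9
tool_pos: [0.5558, 0.175, 0.0866]
tool_rot: [-0.003, 3.141, -0.0]
contact_force: [-0.4, 0.4, -2.5]
opening: 0.0406
grip_force: 40.6
```

```bash
sed -i 's/("wrist","side")/("wrist",)/; s/-\.072)<.006/-.084)<.008/; s/-\.098)</-.110)</' m.py; python3 m.py
```

```text
[0.55577178 0.1750126  0.08658978] [-3.04127813e-03  3.14147855e+00 -7.15562956e-05] [-0.41102187  0.37887353 -2.46740619] [ 0.00598453 -0.07127081  0.01600535] 0.04056810744907862
wrist knob 1580 [0.55504507 0.17505524 0.122     ] 0.12313881259748115
collar 1883 (array([0.5561, 0.1743]), np.float64(0.0193))
top 17994 [-0.00024311 -0.00049645  0.08211405]
```

Emit:
jog_arm:
  plan:
    - [0, 0, -0.4, 0, 0, 0, -1]
    - [0, 0, -0.7, 0, 0, 0, -1]
    - [0, 0, -0.8, 0, 0, 0, -1]
    - [0, 0, -0.8, 0, 0, 0, -1]
    - [0, 0, -0.8, 0, 0, 0, -1]
    - [0, 0, -0.8, 0, 0, 0, -1]
    - [0, 0, -0.5, 0, 0, 0, -1]
    - [0, 0, -0.3, 0, 0, 0, -1]

```text
t: 29.75
tool_pos: [0.5563, 0.1751, 0.1903]
tool_rot: [-0.003, 3.14, 0.001]
contact_force: [0.0, 0.7, -1.4]
opening: 0.0405
grip_force: 40.7
```

Emit:
jog_arm:
  plan:
    - [0, 0, 0, 0, 0, 0, -1]
    - [0, 0, 0, 0, 0, 0, -1]
    - [0, 0, 0, 0, 0, 0, -1]
    - [0, 0, 0, 0, 0, 0, -1]
    - [0, 0, 0, 0, 0, 0, -1]

```text
t: 30.25
tool_pos: [0.5555, 0.175, 0.1878]
tool_rot: [0.003, -3.141, 0.0]
contact_force: [-0.3, 0.5, -1.8]
opening: 0.0402
grip_force: 40.7
```

```bash
python3 - <<'E'
from h import *
o=ctrl.get_obs(); print(o['tool_pos'],o['tool_rot'],o['dq'].round(3),o['contact_force'],o['opening'])
im,d,c=grab("side");P=cloud(c,d); save('s9.png',im); r=np.hypot(P[...,0]-.555,P[...,1]-.1745)
for a in np.arange(.02,.24,.01):
  m=(P[...,2]>a)&(P[...,2]<a+.01)&(r<.09)&(d>0); print(round(a,2),m.sum(),r[m].max().round(3) if m.any() else '',end=' | ')
m=(abs(P[...,2]-.068)<.004)&(r<.055)&(r>.015)&(d>0);q=P[m];print('\ninner top',len(q),q[:,2].mean() if len(q) else '')
E
```

```text
[0.55550296 0.17496981 0.18781868] [ 2.90863751e-03 -3.14050653e+00  3.07976039e-04] [-0.001 -0.001 -0.003  0.    -0.    -0.   ] [-0.31333192  0.46143951 -1.77117876] 0.04022999593321787
0.02 477 0.071 | 0.03 209 0.06 | 0.04 215 0.06 | 0.05 223 0.06 | 0.06 1955 0.06 | 0.07 12 0.058 | 0.08 0  | 0.09 0  | 0.1 0  | 0.11 0  | 0.12 0  | 0.13 0  | 0.14 4 0.064 | 0.15 336 0.066 | 0.16 370 0.066 | 0.17 395 0.066 | 0.18 3820 0.066 | 0.19 289 0.035 | 0.2 419 0.037 | 0.21 231 0.036 | 0.22 141 0.036 | 0.23 230 0.054 | 
inner top 1638 0.067582331492498
```

```bash
python3 -c "
from h import *
print(ctrl.finish_job())"
```

```text
the job is handed in; nothing more can be done
None
```

I handed the job in at about 30 s: the vials are loaded in order, the inner lid sits level and fully down in the tin, and the arm is holding the outer lid level and still with its lower edge about 28 mm above the knob.

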